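# Stack and cover the stock bins on their base

## Robot

A 7-joint arm with a two-finger parallel gripper is mounted at the origin on the work surface. World frame = base frame: x ahead of the robot, y to its left, z up, the work surface at z = 0. Lengths are in m, angles in rad, forces in N, time in s.
With the tool pointing down it reaches from about 0.425 to 0.925 m from the base axis. Payload 6.8 kg.
Tool frame: the origin (TCP) lies at the very end of the fingers, on their centre line; the grasp point (between the pads) lies 19 mm behind it (robot.hold_point_z is the z of the grasp point in the tool frame, in m); z points along the fingers, y is the line along which they close (so a half turn about z gives the same grasp; the last joint's range is limited). The gripper opens to 88 mm and grips with 3 to 60 N. Pads are 20 mm wide; open, the fingers measure 115 mm over their backs; the gripper's body (75 mm by 178 mm) begins 61 mm behind the grasp point.
Start: joints at [1.193, 0.477, 0.022, 1.555, -0.011, 1.109, -0.083], TCP at [0.18, -0.651, 0.223] pointing down, gripper open.
Joint ranges: [-2.96, 2.96], [-0.34, 2.1], [-1.41, 1.46], [0.24, 2.44], [-1.37, 4.51], [0.17, 1.92], [-2.96, 2.96]. Speed limits (rad/s): [2.39, 2.39, 3.14, 3.14, 3.14, 3.14, 3.14].

## Interface

Orientations are given as a unit quaternion [x, y, z, w].
In Python, from plant import robot gives the robot as it stands.
- The arm moves only by the tool carry_out, never from a script. Its arguments are lists of equal length, an entry for each row: "turn": the turn, a rotation vector about the tool's x, y, z in degrees, a list of three; "offset": the shift along the tool's x, y, z in cm, a list of three; "gripper": the opening, from -1 (shut) to 1 (fully open), so that 0 is half open. A call has exactly 10 rows; each row is the pose to reach, as a shift and turn from the pose commanded when the call began, along the tool's axes at that moment; what a row does not reach only later rows make up. A row lasts 1/10 s, in which the tool goes at most 50 mm and 8.59 degrees, less where a joint would pass 70% of its speed; a pose out of reach is approached as far as the arm can. A call with a gripper value outside its range is refused whole. The fingers move at their own pace and stop on an object; the grip force is fixed at half the most. Time passes only in rows, so rows that repeat a pose let the fingers close, or fill a call up. It gives the time, the measured TCP pose, the force, the opening and the grip force at its end, in the units of the state.
- robot.observe(): the state, without advancing time (a new reading comes with each control period).
- robot.get_image(name): name is "side" or "top" or "wrist"; returns the picture (384x512x3 uint8, red, green, blue); there is no depth.
- robot.get_calibration(name): a dict with "camera_matrix" (3x3 intrinsics, pixels), "dist" ([k1, k2, p1, p2, k3] as OpenCV has them; the pictures are not rectified), "world_to_cam" (4x4, takes a point from world to camera coordinates); the wrist camera has in their place "hand_eye" (4x4, takes a point from camera to tool coordinates, whose origin is the TCP and whose axes are the flange's). Camera axes: x right, y up, looking along -z (the intrinsics and any distortion apply to the point x, -y, -z); pixel columns grow to the right and rows downward; lengths in m; the calibration is good to about 2 mm. A picture is of the moment at which its call begins: read the wrist's pose just before it. get_calibration takes no time and is no camera call.
- robot.close_job(): hands the job in; it is judged then, once.
The state is a dict: "clock": time; "joint_pos": joint angles; "joint_velocities": joint speeds; "tau": joint torques, N m; "tcp_pos": TCP position; "eef_rot": TCP orientation; "contact_force": force on the tool from outside, world axes, zero at the start; "moment": the same for the moment, N m; "width": opening from 0.0 (shut) to 1.0 (fully open); "gripper_force": force on a finger pad.
Only numpy, scipy, OpenCV 4.12 (cv2) and the standard library are available. Lean on these libraries where they do the work, as an engineer would, in place of code of your own. Each camera call takes 0.05 s, during which the arm holds its last target. There are 200 camera calls.

## Task

Build the stock bins into one tower on the black base: the red bin first, then the yellow one on it, then the blue one, and last the white lid on the blue bin, each fully seated in the one below. Let go of each before the next, keep the bins upright so that their contents stay in, and leave the mug, the tape roll and the stapler where they are.

Things in the scene. Friction and masses are not known exactly. Their poses are not given: they have to be found in the camera images.
- bin_red_center (a point): Red open-topped stacking bin, brass bushings in it. 100 (its x) x 60 x 52 mm high, walls 4 mm, under it a foot 82 x 42 x 6 mm that drops into the mouth (92 x 52 mm) of what is below with 5 mm play a side; pitch 46 mm. Grip from above across the 60 mm (its y), some 8 mm above this point, so the tips end above the rim below. 0.1-0.2 kg. Point: centre, 26 mm above underside. Half a turn is alike
- bin_yellow_center (a point): Yellow bin, same shape, sizes and point as the red bin: 100 x 60 x 52 mm, point 26 mm above its underside; seated on a bin, its point lies 46 mm above that bin's point. Grip it likewise, some 8 mm above this point. Holds black rods
- bin_blue_center (a point): Blue bin, same shape, sizes and point as the red bin: 100 x 60 x 52 mm, point 26 mm above its underside; seated on a bin, its point lies 46 mm above that bin's point. Grip it likewise, some 8 mm above this point. Holds small white boxes
- lid_grip (a point): White lid: plate 100 (its x) x 60 x 6 mm, under it a foot 82 x 42 x 6 mm that drops into a bin's mouth; on top a grey bar handle 70 mm long (x), 14 wide, 14 high on two posts. Lies foot down, 43 mm high, 0.09 kg. Grip the bar across its 14 mm (y). Point: bar's centre, 36 mm above underside, 24 mm above plate; seated, 56 mm above the bin's point. Half a turn is alike
- base_top (a point): Black base fixed to the desk: slab 130 x 90 x 6 mm with a grey rectangular rim, outside 100 (its x) x 60 mm, walls 4 mm, mouth 92 x 52 mm, 14 mm deep; a bin's foot drops in with 5 mm play a side. Point: centre of the mouth, level with the rim's top, 20 mm above the desk; a seated bin's point lies 20 mm above it
- mug: White mug, bystander, 76 mm across, 85 mm high, handle to its +y; stands among the bins. Origin: centre of its underside
- tape: Roll of amber packing tape lying flat, bystander, 90 mm across, 48 mm high, left of the work. Origin: centre of its underside
- stapler: Black stapler, bystander, 130 x 34 x 45 mm, right of the work. Origin: centre of its underside
There are look-alikes about, which are no part of the job. Of the things shaped like the part that bears lid_grip, the white one is meant.

How it is judged:
By the outcome, as a careful person would: the job done as asked, in the order asked, and still so for the second after the job is handed in, with the robot touching nothing.
It also fails if it takes over 122 s, if anything falls off the work surface, if the arm or the gripper's body presses on something with over 40 N, if the wrist force passes 120 N, or if a joint passes its speed limit or range.

## Working session

There is one attempt and no reset: what is moved stays moved. The work goes in short steps, Python scripts to look and compute and a tool call to move; the robot and the scene stay as the last step left them, time stands still between calls to the robot, and variables do not carry over. Pictures are saved under pics/ and viewed, at most 14 in all, crops included, and the job is handed in when it is done.

Besides the shell and the picture viewer there is one more tool, called after "Call:" as name(argument=value, ...), one argument or row to a line, values as JSON. carry_out: Moves the arm, as the interface text tells. Its arguments: {"type":"object","properties":{"turn":{"type":"array"},"offset":{"type":"array"},"gripper":{"type":"array"}},"required":["turn","offset","gripper"]}

```bash
mkdir -p pics; ls
python3 - <<'E'
from plant import robot
import cv2
for n in("top","side"):
    im=robot.get_image(n); cv2.imwrite(f"pics/{n}0.png",im[:,:,::-1]); c=robot.get_calibration(n); print(n,c)
print(robot.get_calibration("wrist")); print(robot.observe()); print(robot.hold_point_z)
E
```

```text
pics
top {'camera_matrix': array([[474.52233277,   0.        , 256.33691818],
       [  0.        , 474.52233277, 193.97212958],
       [  0.        ,   0.        ,   1.        ]]), 'dist': array([-0.05994805,  0.        ,  0.        ,  0.        ,  0.        ]), 'world_to_cam': array([[ 0.02737745, -0.99960316, -0.00663232, -0.01873933],
       [ 0.99367314,  0.02649089,  0.10914179, -0.63159644],
       [-0.10892278, -0.00957838,  0.99400407, -1.63135561],
       [ 0.        ,  0.        ,  0.        ,  1.        ]])}
side {'camera_matrix': array([[424.47665504,   0.        , 248.12903191],
       [  0.        , 424.47665504, 196.80774925],
       [  0.        ,   0.        ,   1.        ]]), 'dist': array([-0.12431697,  0.        ,  0.        ,  0.        ,  0.        ]), 'world_to_cam': array([[-0.81504106, -0.57887792, -0.02466622,  0.50136627],
       [ 0.27916298, -0.42964451,  0.85876285, -0.22892143],
       [-0.50771656,  0.69304108,  0.5117792 , -0.99882624],
       [ 0.        ,  0.        ,  0.        ,  1.        ]])}
{'camera_matrix': array([[281.12428444,   0.        
[... 583 characters left out ...]
ay([ 1.19289484,  0.47768081,  0.0223472 ,  1.5562671 , -0.01152   ,
        1.10930175, -0.08308694]), 'joint_velocities': array([ 0.00019319, -0.00059614,  0.00116291, -0.00260873, -0.00178864,
       -0.00011486, -0.00181402]), 'tau': array([ 4.67493664e-03, -5.84090745e+01,  1.54016085e+00, -2.73314810e+01,
       -5.41815581e-02,  1.31016778e-02,  7.08860443e-05]), 'tcp_pos': array([ 0.17977666, -0.65009889,  0.22183968]), 'eef_rot': array([ 9.90912983e-01,  1.34502324e-01, -1.48633175e-04, -7.49968684e-04]), 'contact_force': array([ 0.29969957,  0.30168141, -0.31617661]), 'moment': array([-0.01060698,  0.00919795,  0.06463518]), 'gripper_force': 0.0, 'width': 1.005562464319104}
-0.0187
```

View pics/top0.png

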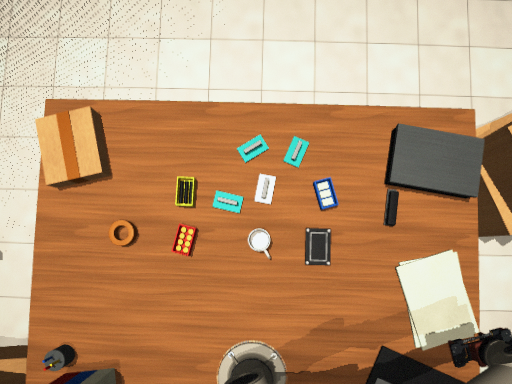

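View pics/side0.png

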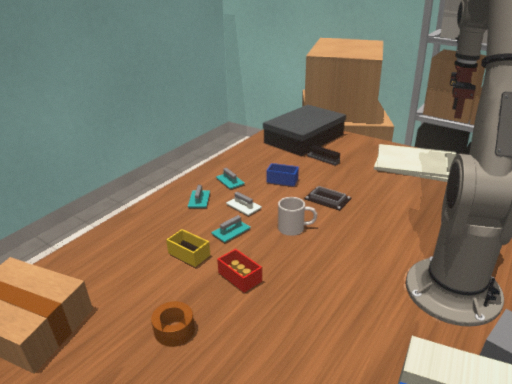

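The top view shows:
- Red bin at (185,240), yellow bin at (185,192), blue bin at (325,194).
- Base at (318,246), mug at (260,240), tape at (122,233), stapler at (391,208).

Lid candidates are white (265,189) and teal (252,149), (296,151), (228,201). I choose the white one. The bins have no colour rivals. The black base could be confused with the dark box at (435,160) or the stapler, but its grey rim identifies it.

```bash
cat > h.py <<'E'
from plant import robot
import numpy as np, cv2
from scipy.spatial.transform import Rotation as R
def cam(n):
    c=robot.get_calibration(n); K=c["camera_matrix"]; D=c["dist"]
    if n=="wrist":
        s=robot.observe(); T=np.eye(4); T[:3,:3]=R.from_quat(s["eef_rot"]).as_matrix(); T[:3,3]=s["tcp_pos"]
        cw=T@c["hand_eye"]
    else: cw=np.linalg.inv(c["world_to_cam"])
    return K,D,cw
def ray(C,px):
    K,D,cw=C
    u=cv2.undistortPoints(np.array(px,float).reshape(-1,1,2),K,D).reshape(-1,2)
    d=np.c_[u[:,0],-u[:,1],-np.ones(len(u))]@cw[:3,:3].T
    return cw[:3,3],d
def plane(C,px,z):
    o,d=ray(C,px); return o+d*((z-o[2])/d[:,2])[:,None]
def proj(C,p):
    K,D,cw=C; q=(np.array(p,float).reshape(-1,3)-cw[:3,3])@cw[:3,:3]; q=q*[1,-1,-1]
    return cv2.projectPoints(q,np.zeros(3),np.zeros(3),K,D)[0].reshape(-1,2)
def tri(rays):
    A=np.zeros((3,3));b=np.zeros(3)
    for o,d in rays:
        d=d.ravel()/np.linalg.norm(d);M=np.eye(3)-np.outer(d,d);A+=M;b+=M@o
    return np.linalg.solve(A,b)
def shot(n,name=None):
    C=cam(n); im=robot.get_image(n)
    if name: cv2.imwrite(f"pics/{name}.png",im[:,:,::-1])
    return C,im
def mask(im,k):
    h,s,v=[a.astype(int) for a in cv2.split(cv2.cvtColor(im,cv2.COLOR_RGB2HSV))]
    m={"red":((h<5)|(h>172))&(s>170)&(v>60),"yellow":(h>23)&(h<36)&(s>120)&(v>60),"blue":(h>105)&(h<128)&(s>140)&(v>50),
       "white":(s<40)&(v>185)}[k]
    return m.astype(np.uint8)*255
def blob(m,near=None,r=45):
    cs=[c for c in cv2.findContours(m,cv2.RETR_EXTERNAL,cv2.CHAIN_APPROX_NONE)[0] if cv2.contourArea(c)>40]
    if near is not None: cs=[c for c in cs if np.hypot(*(cv2.minAreaRect(c)[0]-np.array(near)))<r]
    return max(cs,key=cv2.contourArea).reshape(-1,2)
def rect(C,c,z):
    p=plane(C,c,z)[:,:2].astype(np.float32)
    b=cv2.boxPoints(cv2.minAreaRect(p*1000)); e=[b[1]-b[0],b[2]-b[1]]; l=[np.hypot(*x) for x in e]
    a=e[int(np.argmax(l))]; return b.mean(0)/1000,(np.degrees(np.arctan2(a[1],a[0]))+90)%180-90,np.round(sorted(l),1)
def fmt(x): return np.round(x,4)
def go(xy,z,yaw=None):
    "offset cm / turn deg from the present pose to TCP at xy,z with tool y square to long axis yaw (deg)"
    s=robot.observe(); M=R.from_quat(s["eef_rot"]).as_matrix()
    off=M.T@(np.array([*xy,z])-s["tcp_pos"])*100
    t=None
    if yaw is not None:
        a=np.degrees(np.arctan2(M[1,0],M[0,0])); d=(yaw-a+90)%180-90; t=-d
    print("off",np.round(off,2),"turn z",t,"tilt",np.round(M[:,2],4),"F",np.round(s["contact_force"],1),"w",round(s["width"],3),"t",s["clock"])
E
python3 - <<'E'
from h import *
C,im=shot("top")
for k,n in dict(red=(185,240),yellow=(185,192),blue=(325,194),white=(265,189)).items():
    c=blob(mask(im,k),n); print(k,*rect(C,c,.05 if k!="white" else .012))
g=cv2.cvtColor(im,cv2.COLOR_RGB2GRAY)
m=(g<70).astype(np.uint8)*255; print("base",*rect(C,blob(m,(318,246)),.006))
print("mug",plane(C,[[259,238]],.085),"lids",plane(C,[[252,149],[296,151],[228,201]],.03))
cv2.imwrite("pics/crop.png",cv2.resize(im[130:275,150:360,::-1],None,fx=3.5,fy=3.5,interpolation=cv2.INTER_CUBIC))
M=R.from_quat(robot.observe()["eef_rot"]).as_matrix();print(M)
E
```

```text
red [0.46577892 0.2436058 ] -13.096161 [65.3 99.4]
yellow [0.63427055 0.24809812] -1.4438629 [ 63.8 104.2]
blue [ 0.6388816 -0.2408156] 16.801468 [63.2 98.5]
white [0.74658257 0.00536395] -88.71907 [1269.  1948.3]
base [ 0.45450872 -0.22422849] 0.90608215 [42.5 88. ]
mug [[ 0.47733141 -0.01521784  0.085     ]] lids [[ 0.79292853  0.01821395  0.03      ]
 [ 0.78982993 -0.13844322  0.03      ]
 [ 0.60485662  0.09731078  0.03      ]]
[[ 9.63806162e-01  2.66603532e-01 -4.88864190e-04]
 [ 2.66603952e-01 -9.63805287e-01  1.30453894e-03]
 [-1.23375202e-04 -1.38765579e-03 -9.99999030e-01]]
```

View pics/crop.png

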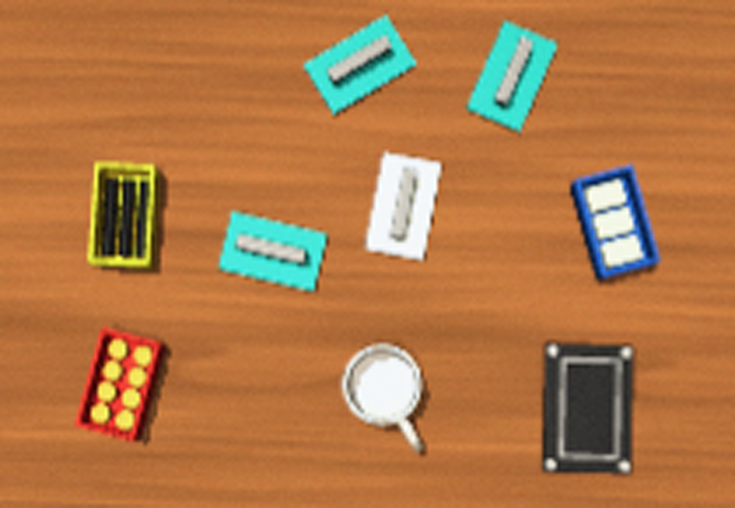

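The crop confirms the white lid at crop (403,207), which is top px (265,189), with the teal ones around it. The base with its rim is at crop (588,407), px (318,246). I go above the base first.

Run:
```python
from h import *
go((.475,-.224),.22,0.9)
```

```text
off [ 39.81 -33.2    0.23] turn z 14.562281812275103 tilt [-5.0e-04  1.3e-03 -1.0e+00] F [-0.2  0.4 -0.2] w 1.0 t 0.15
```

Call:
carry_out(
  turn=[
    [0,0,7],
    [0,0,14.6],
    [0,0,14.6],
    [0,0,14.6],
    [0,0,14.6],
    [0,0,14.6],
    [0,0,14.6],
    [0,0,14.6],
    [0,0,14.6],
    [0,0,14.6],
  ],
  offset=[
    [3,-2.5,0],
    [7,-5.8,0],
    [11,-9.2,0],
    [15,-12.5,0],
    [19,-15.8,0],
    [23,-19.2,0],
    [27,-22.5,0],
    [31,-25.8,0],
    [35,-29.2,0],
    [39.8,-33.2,0.2],
  ],
  gripper=[1,1,1,1,1,1,1,1,1,1],
)

```text
clock: 1.15
tcp_pos: [0.4592, -0.2468, 0.2216]
eef_rot: [1.0, 0.007, 0.0, 0.0]
contact_force: [0.6, -0.2, 0.0]
width: 0.998
gripper_force: 0.0
```

Run:
```python
from h import *
for i in range(4): robot.get_image("wrist")
s=robot.observe(); print(s["tcp_pos"],np.abs(s["joint_velocities"]).max())
shot("wrist","w_base")
```

```text
[ 0.45882591 -0.24744287  0.22118987] 0.04520837234174529
```

View pics/w_base.png

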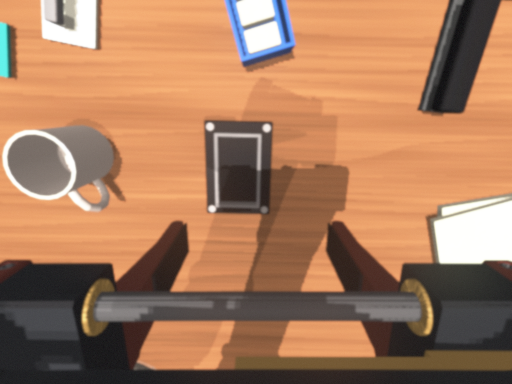

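The wrist view shows the base slab spanning px (205..272,120..214). Its grey rim has outer corners near (214,132) and (262,208). Next I measure the rim here and check its height against the top view.

```bash
cat >> h.py <<'E'
def rim(im,box,thr):
    x0,y0,x1,y1=box; g=im.max(2)[y0:y1,x0:x1]; m=(g>thr).astype(np.uint8)*255
    c=max(cv2.findContours(m,cv2.RETR_EXTERNAL,cv2.CHAIN_APPROX_NONE)[0],key=lambda c:np.prod(cv2.minAreaRect(c)[1]))
    return c.reshape(-1,2)+[x0,y0]
def centre(c): return np.array(cv2.minAreaRect(c.astype(np.float32))[0])
E
python3 - <<'E'
from h import *
C,im=shot("wrist")
g=im.max(2); print(g[165,200:280]); 
cw=rim(im,(207,123,270,211),85); print(cv2.minAreaRect(cw.astype(np.float32)),*rect(C,cw,.02))
Ct,it=shot("top"); print(it.max(2)[246,300:335])
ct=rim(it,(306,230,330,263),85); print(cv2.minAreaRect(ct.astype(np.float32)),*rect(Ct,ct,.02))
print(tri([ray(C,centre(cw)),ray(Ct,centre(ct))]))
E
```

```text
[220 220 218 202 160 110  82  79  79  75  77  80 111 158 191 191 161 112
  80  74  73  69  69  65  59  57  57  57  61  65  65  60  55  52  50  51
  51  51  52  55  54  55  56  55  54  54  55  55  55  56  64  67  70  69
  82 121 164 186 176 135  90  70  69  68  68  69  67  68  76 108 152 179
 188 190 191 189 189 191 190 187]
((238.0, 166.5), (87.0, 62.0), 90.0) [ 0.45803362 -0.22344622] -2.049492 [ 78.4 120.7]
[176 177 181 181 163  70  59  52  49  85 137  57  75  73  73  75  72  72
  71  73  72  73  73  69  69  63  49  54  46  41  66  85  32  33  40]
((317.9060974121094, 246.05601501464844), (19.50499153137207, 34.8425407409668), 7.853313446044922) [ 0.45594084 -0.22221808] -6.9132156 [ 68.4 122.3]
[ 4.56193259e-01 -2.24117592e-01  2.18589056e-04]
```

Run:
```python
from h import *
C,im=shot("wrist"); Ct,it=shot("top")
def f(im,box,thr):
    x0,y0,x1,y1=box; m=(im.max(2)>thr).astype(np.uint8)*255
    n,l,st,_=cv2.connectedComponentsWithStats(m[y0:y1,x0:x1],connectivity=8)
    i=max(range(1,n),key=lambda i:st[i,2]*st[i,3]); print(st[i])
    return np.argwhere(l==i)[:,::-1]+[x0,y0]
cw=f(im,(209,125,269,211),120); ct=f(it,(307,230,330,263),80)
for c,K in((cw,C),(ct,Ct)): print(cv2.minAreaRect(c.astype(np.float32)),*rect(K,c.astype(np.float32),.02))
print(tri([ray(C,centre(cw)),ray(Ct,centre(ct))]))
# screws in both views, z of slab
for thr in(170,):
  for im_,K,b in((im,C,(203,118,275,217)),(it,Ct,(304,226,332,267))):
    x0,y0,x1,y1=b; m=(im_.min(2)>thr)[y0:y1,x0:x1].astype(np.uint8)
    n,l,st,ce=cv2.connectedComponentsWithStats(m); q=ce[1:]+[x0,y0]; print(fmt(q.T)); 
    if len(q)>=4: print(fmt(plane(K,q,.006)))
```

```text
[  0   6  50  80 710]
[  0   0  23  33 118]
((233.91600036621094, 171.0254364013672), (47.98149108886719, 79.30274200439453), 1.5911402702331543) [ 0.45177343 -0.22057721] -3.5821075 [ 63.  110.1]
((318.30706787109375, 246.03176879882812), (19.413639068603516, 34.09391784667969), 5.90614128112793) [ 0.45606348 -0.22361499] -4.9661026 [ 68.1 119.7]
[ 0.45613055 -0.22194078  0.03023925]
[[206.8837 263.8537 236.816  213.     213.     213.     212.8547]
 [125.1163 126.1463 136.84   147.     151.     159.5    193.1624]]
[[ 0.5118 -0.185   0.006 ]
 [ 0.5115 -0.2595  0.006 ]
 [ 0.4972 -0.224   0.006 ]
 [ 0.4834 -0.1921  0.006 ]
 [ 0.478  -0.1919  0.006 ]
 [ 0.4665 -0.1915  0.006 ]
 [ 0.4187 -0.1898  0.006 ]]
[[307.5 328.5 310.  307. ]
 [230.  230.  259.  262. ]]
[[ 0.5115 -0.1861  0.006 ]
 [ 0.5134 -0.2606  0.006 ]
 [ 0.4097 -0.1966  0.006 ]
 [ 0.3989 -0.1863  0.006 ]]
```

Run:
```python
from h import *
s=robot.observe(); print(s["tcp_pos"],s["eef_rot"])
C,im=shot("wrist"); Ct,it=shot("top")
hs=cv2.cvtColor(im,cv2.COLOR_RGB2HSV); print(hs[165,195:280,1]); 
for a,K,n,r in((im,C,(237,168),20),(it,Ct,(318,246),10)):
    m=(cv2.cvtColor(a,cv2.COLOR_RGB2HSV)[:,:,1]<70).astype(np.uint8)*255
    c=blob(m,n,r); print(cv2.minAreaRect(c.astype(np.float32)),*rect(K,c,.006))
cv2.imwrite("pics/basez.png",cv2.resize(im[110:225,190:290,::-1],None,fx=5,fy=5,interpolation=cv2.INTER_NEAREST))
```

```text
[ 0.45746866 -0.25007935  0.2213257 ] [ 9.99981859e-01  6.01846541e-03 -1.90850291e-04  1.51142569e-04]
[145 142 143 142 144 145 144 141 133 102  61  52  61  50  54  47  31  23
  19  19  23  28  39  47  47  48  44  47  61  64  56  70  59  55  55  58
  73  62  76  68  76  69  62  64  69  60  69  58  62  55  65  62  53  54
  42  38  40  35  26  21  19  17  17  22  28  31  35  36  39  36  39  39
  70 116 139 140 144 144 142 143 141 144 143 143 141]
((235.5, 166.0), (90.0, 65.0), 90.0) [ 0.45511264 -0.2220113 ] -0.09724426 [ 85.7 126.3]
((317.5683288574219, 246.31463623046875), (24.206932067871094, 36.013668060302734), 1.7899105548858643) [ 0.45478016 -0.22276016] -0.800354 [ 85.7 126.6]
```

View pics/basez.png

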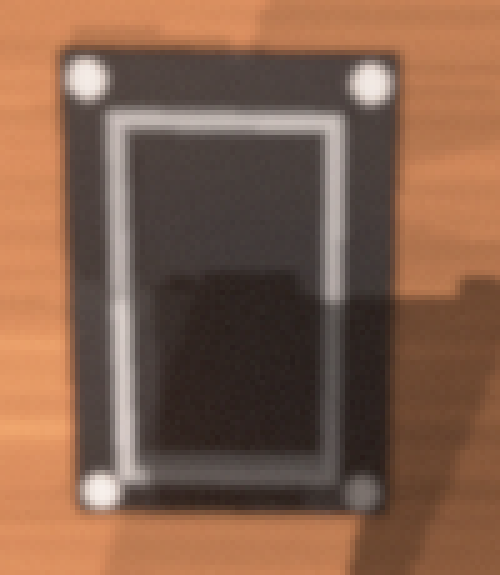

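The crop shows the rim's outer corners at crop (105,110), (346,112), (337,486) and (117,487), clear of the four screws.

Run:
```python
from h import *
C=cam("wrist"); c=np.array([[105,110],[346,112],[337,486],[117,487]])/5+[189.5,109.5]
for z in(.01,.02,.03):
    p=plane(C,c,z); print(z,fmt(p[:,:2].mean(0)),np.round([np.hypot(*(p[i]-p[(i+1)%4])[:2])*1000 for i in range(4)],1),np.degrees(np.arctan2(*(p[0]+p[1]-p[2]-p[3])[[1,0]])))
go((.466,.244),.22,-13)
```

```text
0.01 [ 0.4527 -0.2206] [ 62.8 103.6  62.  104.4] -0.31457449071875976
0.02 [ 0.455  -0.2214] [ 61.1 100.8  60.4 101.6] -0.31457449071875604
0.03 [ 0.4572 -0.2221] [59.4 98.  58.7 98.8] -0.31457449071876875
off [  1.45 -49.35   0.13] turn z 13.733661146958951 tilt [-1.e-04 -2.e-04 -1.e+00] F [-0.2 -0.  -0.3] w 1.002 t 1.7
```

Base rim centre is at (0.455,-0.222), yaw about 0, rim height about 0.021 by its apparent size. Now to the red bin.

Call:
carry_out(
  turn=[
    [0,0,3],
    [0,0,6],
    [0,0,9],
    [0,0,12],
    [0,0,13.7],
    [0,0,13.7],
    [0,0,13.7],
    [0,0,13.7],
    [0,0,13.7],
    [0,0,13.7],
  ],
  offset=[
    [0.2,-5,0],
    [0.4,-10,0],
    [0.6,-15,0],
    [0.8,-20,0],
    [1,-25,0],
    [1.1,-30,0],
    [1.2,-35,0],
    [1.3,-40,0],
    [1.4,-45,0],
    [1.5,-49.4,0.1],
  ],
  gripper=[1,1,1,1,1,1,1,1,1,1],
)

```text
clock: 2.7
tcp_pos: [0.466, 0.2477, 0.2208]
eef_rot: [0.994, -0.112, 0.0, -0.0]
contact_force: [1.2, -0.2, -0.2]
width: 1.005
gripper_force: 0.0
```

```bash
cat >> h.py <<'E'
def find(k,zr,yawhint=None,name=None,waits=5):
    for i in range(waits): robot.get_image("wrist")
    s=robot.observe(); print("tcp",fmt(s["tcp_pos"]),"vel",np.abs(s["joint_velocities"]).max().round(3))
    C,im=shot("wrist",name); Ct,it=shot("top")
    m=mask(im,k); cs=blob(m); r=rect(C,cs,zr); print("wrist",r)
    return C,im,cs,Ct,it
E
python3 - <<'E'
from h import *
C,im,cs,Ct,it=find("red",.052,name="w_red")
print(cv2.boundingRect(cs))
E
```

```text
tcp [0.4662 0.2444 0.2201] vel 0.02
wrist (array([0.4668595 , 0.24615449], dtype=float32), np.float32(-12.858421), array([ 60.6, 101.2], dtype=float32))
(229, 132, 52, 83)
```

View pics/w_red.png

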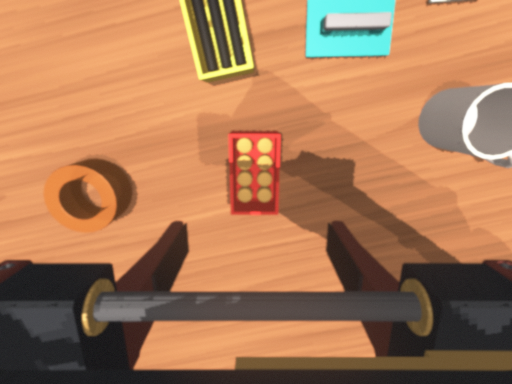

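Red bin is centred at px (255,172). The rim's apparent size (60.6x101) matches z=0.052.

Run:
```python
from h import *
C,im,cs,Ct,it=find("red",.052,waits=0)
ct=blob(mask(it,"red"),(185,240))
print(tri([ray(C,centre(cs)),ray(Ct,centre(ct))]))
go((.4665,.2455),.0155,-12.9)
```

```text
tcp [0.4665 0.2435 0.2202] vel 0.006
wrist (array([0.46749848, 0.24642026], dtype=float32), np.float32(-12.988403), array([ 60.6, 101.2], dtype=float32))
[0.49650352 0.22928041 0.15469093]
off [-0.05 -0.18 20.49] turn z -0.1037821133033816 tilt [ 2.e-04 -7.e-04 -1.e+00] F [-0.6  0.6 -0.3] w 0.997 t 3.15
```

```bash
cat >> h.py <<'E'
def height(k,cs,C,n):
    "rim centre from the wrist view and the first top picture (arm away)"
    it=cv2.imread("pics/top0.png")[:,:,::-1].copy(); Ct=cam("top")
    return fmt(tri([ray(C,centre(cs)),ray(Ct,centre(blob(mask(it,k),n)))]))
E
python3 - <<'E'
from h import *
C,im,cs,_,_=find("red",.052,waits=0); print(height("red",cs,C,(185,240)))
E
```

```text
tcp [0.4665 0.2438 0.2204] vel 0.006
wrist (array([0.46747836, 0.24670523], dtype=float32), np.float32(-12.958969), array([ 60.8, 101.3], dtype=float32))
[0.4655 0.247  0.0324]
```

Call:
carry_out(
  turn=[
    [0,0,0],
    [0,0,0],
    [0,0,0],
    [0,0,0],
    [0,0,0],
    [0,0,0],
    [0,0,0],
    [0,0,0],
    [0,0,0],
    [0,0,0],
  ],
  offset=[
    [0,-0.2,4],
    [0,-0.2,8],
    [0,-0.2,12],
    [0,-0.2,14],
    [0,-0.2,16],
    [0,-0.2,17.5],
    [0,-0.2,18.5],
    [0,-0.2,19.5],
    [0,-0.2,20.4],
    [0,-0.2,20.4],
  ],
  gripper=[1,1,1,1,1,1,1,1,1,1],
)

```text
clock: 4.25
tcp_pos: [0.4661, 0.2472, 0.0156]
eef_rot: [0.994, -0.112, -0.0, 0.0]
contact_force: [0.5, -0.5, 0.0]
width: 1.002
gripper_force: 0.0
```

Call:
carry_out(
  turn=[
    [0,0,0],
    [0,0,0],
    [0,0,0],
    [0,0,0],
    [0,0,0],
    [0,0,0],
    [0,0,0],
    [0,0,0],
    [0,0,0],
    [0,0,0],
  ],
  offset=[
    [0,0,0],
    [0,0,0],
    [0,0,0],
    [0,0,0],
    [0,0,0],
    [0,0,0],
    [0,0,0],
    [0,0,0],
    [0,0,0],
    [0,0,0],
  ],
  gripper=[0.6,0.4,0.2,0,0,0,0,0,0,0],
)

```text
clock: 5.25
tcp_pos: [0.4667, 0.2477, 0.0168]
eef_rot: [0.994, -0.112, 0.0, -0.0]
contact_force: [-1.0, -0.1, 5.7]
width: 0.681
gripper_force: 30.0
```

Gripped at 60 mm. Lift.

Call:
carry_out(
  turn=[
    [0,0,0],
    [0,0,0],
    [0,0,0],
    [0,0,0],
    [0,0,0],
    [0,0,0],
    [0,0,0],
    [0,0,0],
    [0,0,0],
    [0,0,0],
  ],
  offset=[
    [0,0,-0.5],
    [0,0,-2],
    [0,0,-4],
    [0,0,-6],
    [0,0,-8],
    [0,0,-10],
    [0,0,-12],
    [0,0,-13],
    [0,0,-14],
    [0,0,-14],
  ],
  gripper=[0,0,0,0,0,0,0,0,0,0],
)

```text
clock: 6.25
tcp_pos: [0.4669, 0.2478, 0.1575]
eef_rot: [0.994, -0.112, 0.001, -0.0]
contact_force: [0.3, 0.9, -1.1]
width: 0.68
gripper_force: 30.0
```

Run:
```python
from h import *
go((.455,-.222),.15,-.3)
```

```text
off [ 9.28 46.07  0.71] turn z -12.547266115222342 tilt [ 1.6e-03  8.0e-04 -1.0e+00] F [ 0.3  0.9 -1.1] w 0.68 t 6.25
```

Call:
carry_out(
  turn=[
    [0,0,0],
    [0,0,-1],
    [0,0,-3],
    [0,0,-5],
    [0,0,-7],
    [0,0,-9],
    [0,0,-11],
    [0,0,-12.5],
    [0,0,-12.5],
    [0,0,-12.5],
  ],
  offset=[
    [0.2,1,0],
    [0.6,3,0],
    [1.4,7,0],
    [2.2,11,0],
    [3,15,0],
    [3.8,19,0],
    [4.7,23.5,0],
    [5.6,28,0],
    [6.5,32.5,0],
    [7.2,36,0],
  ],
  gripper=[0,0,0,0,0,0,0,0,0,0],
)

```text
clock: 7.25
tcp_pos: [0.4548, -0.123, 0.1554]
eef_rot: [1.0, -0.004, -0.001, 0.0]
contact_force: [0.0, -0.4, -2.1]
width: 0.682
gripper_force: 30.0
```

Run:
```python
from h import *
go((.455,-.222),.15,-.3)
```

```text
off [0.11 9.9  0.55] turn z -0.19274963653624866 tilt [-2.2e-03 -4.0e-04 -1.0e+00] F [ 0.  -0.4 -2.1] w 0.682 t 7.25
```

Call:
carry_out(
  turn=[
    [0,0,0],
    [0,0,0],
    [0,0,0],
    [0,0,0],
    [0,0,0],
    [0,0,0],
    [0,0,0],
    [0,0,0],
    [0,0,0],
    [0,0,0],
  ],
  offset=[
    [0,3,0],
    [0,6,0],
    [0,8,0],
    [0,9.5,0],
    [0,10.1,1],
    [0,10.1,3],
    [0,10.1,5],
    [0,10.1,6],
    [0,10.1,6.5],
    [0,10.1,6.5],
  ],
  gripper=[0,0,0,0,0,0,0,0,0,0],
)

```text
clock: 8.25
tcp_pos: [0.4558, -0.2199, 0.0908]
eef_rot: [1.0, -0.003, -0.001, -0.0]
contact_force: [-1.1, -0.4, -1.2]
width: 0.681
gripper_force: 30.0
```

Run:
```python
from h import *
for i in range(3): robot.get_image("wrist")
C,im=shot("wrist","w_placered")
go((.455,-.222),.03,-.3)
c=blob(mask(im,"red")); print(rect(C,c,robot.observe()["tcp_pos"][2]-.0162+.052))
```

```text
off [-0.17  0.14  6.22] turn z -0.0365163476073036 tilt [ 1.4e-03 -6.0e-04 -1.0e+00] F [-0.9  0.4 -1.2] w 0.683 t 8.45
(array([ 0.47866297, -0.22171733], dtype=float32), np.float32(-0.2761078), array([60.2, 69.5], dtype=float32))
```

View pics/w_placered.png

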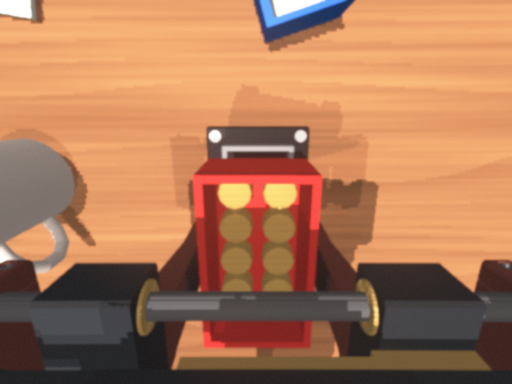

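The bin hangs level over the base with its centreline on it (px 260 against base 258). Lowering.

Call:
carry_out(
  turn=[
    [0,0,0],
    [0,0,0],
    [0,0,0],
    [0,0,0],
    [0,0,0],
    [0,0,0],
    [0,0,0],
    [0,0,0],
    [0,0,0],
    [0,0,0],
  ],
  offset=[
    [-0.2,0.1,1],
    [-0.2,0.1,2],
    [-0.2,0.1,3],
    [-0.2,0.1,4],
    [-0.2,0.1,4.6],
    [-0.2,0.1,5],
    [-0.2,0.1,5.4],
    [-0.2,0.1,5.8],
    [-0.2,0.1,6.1],
    [-0.2,0.1,6.1],
  ],
  gripper=[0,0,0,0,0,0,0,0,0,0],
)

```text
clock: 9.45
tcp_pos: [0.4542, -0.2215, 0.0307]
eef_rot: [1.0, -0.003, 0.0, 0.0]
contact_force: [-0.7, 0.7, 2.8]
width: 0.681
gripper_force: 30.0
```

Run:
```python
from h import *
robot.get_image("wrist"); s=robot.observe(); print(s["tcp_pos"],s["contact_force"])
```

```text
[ 0.45425457 -0.22155476  0.03072228] [-0.53579905 -0.30522551  2.65973358]
```

Contact at the seated height. Release and rise.

Call:
carry_out(
  turn=[
    [0,0,0],
    [0,0,0],
    [0,0,0],
    [0,0,0],
    [0,0,0],
    [0,0,0],
    [0,0,0],
    [0,0,0],
    [0,0,0],
    [0,0,0],
  ],
  offset=[
    [0,0,0],
    [0,0,0],
    [0,0,0],
    [0,0,0],
    [0,0,-1],
    [0,0,-4],
    [0,0,-8],
    [0,0,-12],
    [0,0,-16],
    [0,0,-19],
  ],
  gripper=[0.4,0.7,1,1,1,1,1,1,1,1],
)

```text
clock: 10.5
tcp_pos: [0.4545, -0.2215, 0.2238]
eef_rot: [1.0, -0.003, 0.001, 0.001]
contact_force: [0.4, -0.3, -0.6]
width: 1.003
gripper_force: 0.0
```

Run:
```python
from h import *
for i in range(5): robot.get_image("wrist")
C,im=shot("wrist","w_redseat"); c=blob(mask(im,"red"),(256,180),60)
for z in (.066,.072): print(z,rect(C,c,z))
go((.634,.248),.22,-1.5)
```

```text
0.066 (array([ 0.45438614, -0.22235112], dtype=float32), np.float32(-0.29553986), array([62. , 99.7], dtype=float32))
0.072 (array([ 0.45587584, -0.22235782], dtype=float32), np.float32(-0.29572296), array([60.8, 97.8], dtype=float32))
off [ 17.8  -47.02  -0.05] turn z 1.1600020671362472 tilt [-1.7e-03  7.0e-04 -1.0e+00] F [-0.9  0.6 -1. ] w 1.0 t 10.8
```

View pics/w_redseat.png

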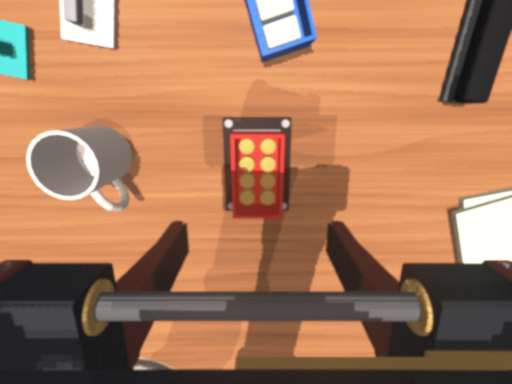

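Red sits square on the base at px (257,172), with all bushings in. On to yellow.

Call:
carry_out(
  turn=[
    [0,0,1.2],
    [0,0,1.2],
    [0,0,1.2],
    [0,0,1.2],
    [0,0,1.2],
    [0,0,1.2],
    [0,0,1.2],
    [0,0,1.2],
    [0,0,1.2],
    [0,0,1.2],
  ],
  offset=[
    [1.7,-4.6,0],
    [3.4,-9.2,0],
    [5.2,-13.8,0],
    [6.9,-18.4,0],
    [8.7,-23,0],
    [10.4,-27.6,0],
    [12.1,-32.2,0],
    [13.9,-36.8,0],
    [15.6,-41.4,0],
    [17.8,-47,0],
  ],
  gripper=[1,1,1,1,1,1,1,1,1,1],
)

```text
clock: 11.8
tcp_pos: [0.6307, 0.2395, 0.2183]
eef_rot: [1.0, -0.013, -0.002, 0.001]
contact_force: [0.1, -0.7, 0.9]
width: 1.001
gripper_force: 0.0
```

Run:
```python
from h import *
C,im,cs,_,_=find("yellow",.052); print(height("yellow",cs,C,(185,192)), cv2.boundingRect(cs))
C,im,cs,_,_=find("yellow",.052,waits=0); r=rect(C,cs,.052); go(r[0],.0155,r[1])
```

```text
tcp [0.6303 0.2375 0.2184] vel 0.029
wrist (array([0.6598994 , 0.24965304], dtype=float32), np.float32(88.52376), array([49.1, 59.4], dtype=float32))
[ 0.6455  0.2577 -0.036 ] (219, 129, 52, 43)
tcp [0.6309 0.2359 0.2194] vel 0.011
wrist (array([0.6603374 , 0.24962369], dtype=float32), np.float32(86.49414), array([49.4, 59.7], dtype=float32))
off [ 2.88 -1.47 20.47] turn z -88.16687168265264 tilt [-3.0e-04 -1.1e-03 -1.0e+00] F [0.1 0.1 0.2] w 1.001 t 12.25
```

```bash
sed -i 's/"yellow":.*(v>60),"blue"/"yellow":(h>20)\&(h<38)\&(s>110)\&(v>30),"blue"/' h.py
python3 - <<'E'
from h import *
C,im=shot("wrist","w_yel"); m=mask(im,"yellow")
m[240:]=0; m[:100]=0; m[:,:190]=0; m[:,310:]=0
m=cv2.morphologyEx(m,cv2.MORPH_CLOSE,np.ones((5,5))); cs=blob(m); print(cv2.boundingRect(cs)); print(height("yellow",cs,C,(185,192)))
for z in(.046,.052,.058): r=rect(C,cs,z); print(r)
r=rect(C,cs,.052); go(r[0],.0155,r[1])
E
```

```text
(218, 129, 52, 82)
[0.6353 0.2504 0.0371]
(array([0.6346518 , 0.25075462], dtype=float32), np.float32(-1.6168137), array([ 61.3, 101. ], dtype=float32))
(array([0.6360048 , 0.25043684], dtype=float32), np.float32(-1.6158066), array([60.2, 99.2], dtype=float32))
(array([0.6373579, 0.250119 ], dtype=float32), np.float32(-1.6147537), array([59.1, 97.4], dtype=float32))
off [ 0.44 -1.44 20.49] turn z -0.039576561523446685 tilt [ 0.e+00 -8.e-04 -1.e+00] F [-0.6  0.4 -0.3] w 1.001 t 12.3
```

View pics/w_yel.png

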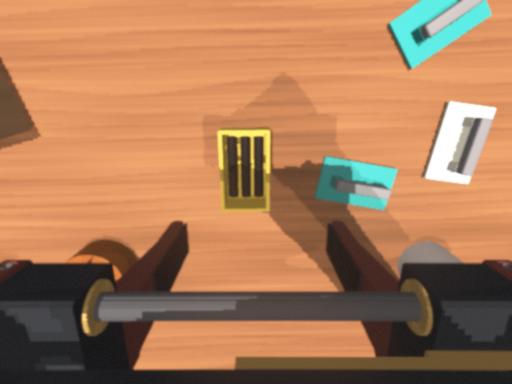

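Yellow is centred at px (244,170), with rim size 60x99 at z=0.052. Descending.

Call:
carry_out(
  turn=[
    [0,0,0],
    [0,0,0],
    [0,0,0],
    [0,0,0],
    [0,0,0],
    [0,0,0],
    [0,0,0],
    [0,0,0],
    [0,0,0],
    [0,0,0],
  ],
  offset=[
    [0.4,-1.4,4],
    [0.4,-1.4,8],
    [0.4,-1.4,12],
    [0.4,-1.4,14],
    [0.4,-1.4,16],
    [0.4,-1.4,17.5],
    [0.4,-1.4,18.5],
    [0.4,-1.4,19.5],
    [0.4,-1.4,20.4],
    [0.4,-1.4,20.4],
  ],
  gripper=[1,1,1,1,1,1,1,1,1,1],
)

```text
clock: 13.3
tcp_pos: [0.6349, 0.2516, 0.0154]
eef_rot: [1.0, -0.013, -0.001, 0.0]
contact_force: [-0.9, 0.1, -0.5]
width: 1.0
gripper_force: 0.0
```

Call:
carry_out(
  turn=[
    [0,0,0],
    [0,0,0],
    [0,0,0],
    [0,0,0],
    [0,0,0],
    [0,0,0],
    [0,0,0],
    [0,0,0],
    [0,0,0],
    [0,0,0],
  ],
  offset=[
    [0,0,0],
    [0,0,0],
    [0,0,0],
    [0,0,0],
    [0,0,0],
    [0,0,0],
    [0,0,0],
    [0,0,0],
    [0,0,0],
    [0,0,0],
  ],
  gripper=[0.6,0.4,0.2,0,0,0,0,0,0,0],
)

```text
clock: 14.3
tcp_pos: [0.6357, 0.2518, 0.0169]
eef_rot: [1.0, -0.014, 0.0, 0.0]
contact_force: [-0.5, -1.2, 6.2]
width: 0.68
gripper_force: 30.0
```

Call:
carry_out(
  turn=[
    [0,0,0],
    [0,0,0],
    [0,0,0],
    [0,0,0],
    [0,0,0],
    [0,0,0],
    [0,0,0],
    [0,0,0],
    [0,0,0],
    [0,0,0],
  ],
  offset=[
    [0,0,-0.5],
    [0,0,-2],
    [0,0,-4],
    [0,0,-6.5],
    [0,0,-9],
    [0,0,-11.5],
    [0,0,-14],
    [0,0,-16],
    [0,0,-17],
    [0,0,-17],
  ],
  gripper=[0,0,0,0,0,0,0,0,0,0],
)

```text
clock: 15.3
tcp_pos: [0.6361, 0.2525, 0.1884]
eef_rot: [1.0, -0.013, 0.001, -0.001]
contact_force: [-0.0, 0.2, -1.9]
width: 0.682
gripper_force: 30.0
```

Run:
```python
from h import *
go((.4545,-.222),.15,-.3)
```

```text
off [-16.89  47.92   3.72] turn z -1.242138009325103 tilt [ 0.0028  0.0014 -1.    ] F [-0.   0.2 -1.9] w 0.682 t 15.3
```

Call:
carry_out(
  turn=[
    [0,0,0],
    [0,0,-1.2],
    [0,0,-1.2],
    [0,0,-1.2],
    [0,0,-1.2],
    [0,0,-1.2],
    [0,0,-1.2],
    [0,0,-1.2],
    [0,0,-1.2],
    [0,0,-1.2],
  ],
  offset=[
    [-0.4,1,0],
    [-1.1,3,0],
    [-2.5,7,0],
    [-3.9,11,0],
    [-5.3,15,0],
    [-6.7,19,0],
    [-8.3,23.5,0],
    [-9.9,28,0],
    [-11.5,32.5,0],
    [-12.9,36.5,0],
  ],
  gripper=[0,0,0,0,0,0,0,0,0,0],
)

```text
clock: 16.3
tcp_pos: [0.4937, -0.1123, 0.1851]
eef_rot: [1.0, -0.004, -0.001, 0.0]
contact_force: [0.4, -1.1, -1.2]
width: 0.68
gripper_force: 30.0
```

Call:
carry_out(
  turn=[
    [0,0,0],
    [0,0,0],
    [0,0,0],
    [0,0,0],
    [0,0,0],
    [0,0,0],
    [0,0,0],
    [0,0,0],
    [0,0,0],
    [0,0,0],
  ],
  offset=[
    [-1.4,4,0],
    [-2.6,7.5,0],
    [-3.4,9.7,0],
    [-3.7,10.8,0],
    [-3.9,11.4,1],
    [-3.9,11.4,2],
    [-3.9,11.4,3.5],
    [-3.9,11.4,4.5],
    [-3.9,11.4,4.5],
    [-3.9,11.4,4.5],
  ],
  gripper=[0,0,0,0,0,0,0,0,0,0],
)

```text
clock: 17.3
tcp_pos: [0.4572, -0.2224, 0.1411]
eef_rot: [1.0, -0.002, -0.0, -0.0]
contact_force: [0.2, 0.1, -1.7]
width: 0.683
gripper_force: 30.0
```

Run:
```python
from h import *
for i in range(4): robot.get_image("wrist")
go((.4545,-.222),.076,-.3)
C,im=shot("wrist","w_placeyel")
z=robot.observe()["tcp_pos"][2]-.0165+.052; 
m=cv2.morphologyEx(mask(im,"yellow"),cv2.MORPH_CLOSE,np.ones((5,5)));m[:100]=0
c=blob(m); r=rect(C,c,z); print(r,cv2.boundingRect(c))
c=blob(mask(im,"red")); print(cv2.boundingRect(c), rect(C,c,.066))
```

```text
off [-0.3  -0.13  6.6 ] turn z -0.028650126224675887 tilt [ 1.1e-03 -5.0e-04 -1.0e+00] F [ 0.1 -0.8 -1.9] w 0.679 t 17.5
(array([ 0.47944984, -0.22430621], dtype=float32), np.float32(-0.33863068), array([60.6, 71.2], dtype=float32)) (192, 156, 130, 136)
(220, 143, 72, 15) (array([ 0.5013532 , -0.22308728], dtype=float32), np.float32(-89.4158), array([11.2, 60.3], dtype=float32))
```

Call:
carry_out(
  turn=[
    [0,0,0],
    [0,0,0],
    [0,0,0],
    [0,0,0],
    [0,0,0],
    [0,0,0],
    [0,0,0],
    [0,0,0],
    [0,0,0],
    [0,0,0],
  ],
  offset=[
    [-0.3,-0.1,1],
    [-0.3,-0.1,2],
    [-0.3,-0.1,3],
    [-0.3,-0.1,4],
    [-0.3,-0.1,4.8],
    [-0.3,-0.1,5.3],
    [-0.3,-0.1,5.8],
    [-0.3,-0.1,6.2],
    [-0.3,-0.1,6.5],
    [-0.3,-0.1,6.5],
  ],
  gripper=[0,0,0,0,0,0,0,0,0,0],
)

```text
clock: 18.55
tcp_pos: [0.4542, -0.2223, 0.0768]
eef_rot: [1.0, -0.003, 0.0, 0.0]
contact_force: [-1.1, 1.5, 4.0]
width: 0.681
gripper_force: 30.0
```

Run:
```python
from h import *
robot.get_image("wrist"); s=robot.observe(); print(s["tcp_pos"],s["contact_force"])
```

```text
[ 0.45422975 -0.22227534  0.07680478] [-1.67132726  0.15986715  3.15065738]
```

Seated height and contact both match. Release and rise, then look.

Call:
carry_out(
  turn=[
    [0,0,0],
    [0,0,0],
    [0,0,0],
    [0,0,0],
    [0,0,0],
    [0,0,0],
    [0,0,0],
    [0,0,0],
    [0,0,0],
    [0,0,0],
  ],
  offset=[
    [0,0,0],
    [0,0,0],
    [0,0,0],
    [0,0,0],
    [0,0,-1],
    [0,0,-4],
    [0,0,-8],
    [0,0,-12],
    [0,0,-16],
    [0,0,-17],
  ],
  gripper=[0.4,0.7,1,1,1,1,1,1,1,1],
)

```text
clock: 19.6
tcp_pos: [0.4562, -0.2228, 0.2517]
eef_rot: [1.0, -0.003, 0.004, 0.002]
contact_force: [0.3, 0.2, -0.5]
width: 1.002
gripper_force: 0.0
```

Run:
```python
from h import *
for i in range(4): robot.get_image("wrist")
C,im=shot("wrist","w_yelseat"); m=cv2.morphologyEx(mask(im,"yellow"),cv2.MORPH_CLOSE,np.ones((5,5)));m[:100]=0
c=blob(m); print(cv2.boundingRect(c))
for z in(.112,.118): print(z,rect(C,c,z))
go((.639,-.241),.22,16.8)
```

```text
(228, 134, 59, 91)
0.112 (array([ 0.45436898, -0.22307083], dtype=float32), np.float32(-0.29869843), array([ 62.2, 100.7], dtype=float32))
0.118 (array([ 0.45596117, -0.22307916], dtype=float32), np.float32(-0.30059814), array([61. , 98.7], dtype=float32))
off [18.62  1.8   2.45] turn z -17.143110527828057 tilt [-0.0024  0.001  -1.    ] F [-0.4  0.2 -0.7] w 1.0 t 19.85
```

Yellow reads as seated (rim 0.112, square). To the blue bin.

Call:
carry_out(
  turn=[
    [0,0,-3],
    [0,0,-6],
    [0,0,-10],
    [0,0,-14],
    [0,0,-17.1],
    [0,0,-17.1],
    [0,0,-17.1],
    [0,0,-17.1],
    [0,0,-17.1],
    [0,0,-17.1],
  ],
  offset=[
    [3,0.3,0],
    [6,0.6,0],
    [9,0.9,0],
    [12,1.2,0.5],
    [15,1.5,1],
    [17.5,1.8,1.5],
    [18.6,1.8,2],
    [18.6,1.8,2.5],
    [18.6,1.8,2.5],
    [18.6,1.8,2.5],
  ],
  gripper=[1,1,1,1,1,1,1,1,1,1],
)

```text
clock: 20.85
tcp_pos: [0.6386, -0.2415, 0.2212]
eef_rot: [0.989, 0.146, -0.001, 0.0]
contact_force: [-0.8, -0.8, 0.6]
width: 0.996
gripper_force: 0.0
```

Run:
```python
from h import *
for i in range(3): robot.get_image("wrist")
C,im=shot("wrist","w_blue"); m=cv2.morphologyEx(mask(im,"blue"),cv2.MORPH_CLOSE,np.ones((5,5)))
c=blob(m); print(cv2.boundingRect(c),height("blue",c,C,(325,194)))
for z in(.046,.052): r=rect(C,c,z); print(z,r)
go(r[0],.0155,r[1])
```

```text
(234, 132, 48, 48) [ 0.6486 -0.2454 -0.0208]
0.046 (array([ 0.6602236, -0.2372746], dtype=float32), np.float32(-73.24564), array([57.2, 58. ], dtype=float32))
0.052 (array([ 0.6611985 , -0.23695986], dtype=float32), np.float32(-73.24546), array([56.2, 56.9], dtype=float32))
off [ 2.2   0.16 20.67] turn z 89.98113047432048 tilt [ 8.e-04 -6.e-04 -1.e+00] F [0.3 0.9 0.6] w 1.001 t 21.05
```

View pics/w_blue.png

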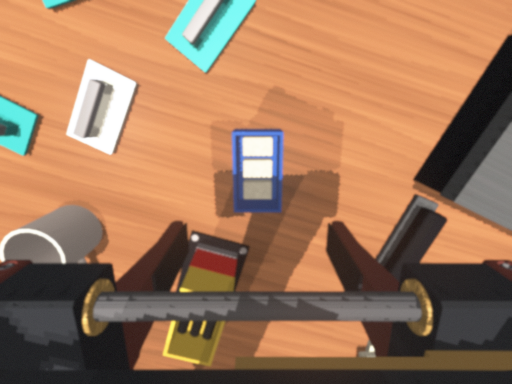

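Blue is at px (258,171). Its lower part is in the arm's shadow, so I widen the mask.

```bash
sed -i 's/"blue":.*(v>50)/"blue":(h>105)\&(h<130)\&(s>90)\&(v>25)/' h.py
python3 - <<'E'
from h import *
C,im=shot("wrist"); m=mask(im,"blue"); m[:110]=0;m[225:]=0;m[:,:215]=0;m[:,300:]=0
m=cv2.morphologyEx(m,cv2.MORPH_CLOSE,np.ones((5,5)))
c=blob(m); print(cv2.boundingRect(c),height("blue",c,C,(325,194)))
for z in(.046,.052): r=rect(C,c,z); print(z,r)
go(r[0],.0155,r[1])
E
```

```text
(232, 131, 51, 81) [ 0.6407 -0.2425  0.0379]
0.046 (array([ 0.64054567, -0.24268638], dtype=float32), np.float32(16.771118), array([ 59.6, 100.7], dtype=float32))
0.052 (array([ 0.64187235, -0.24227512], dtype=float32), np.float32(16.771942), array([58.5, 98.9], dtype=float32))
off [ 0.19  0.12 20.66] turn z -0.03546494491550334 tilt [ 7.e-04 -5.e-04 -1.e+00] F [-0.3 -0.2  0.1] w 1.001 t 21.1
```

Call:
carry_out(
  turn=[
    [0,0,0],
    [0,0,0],
    [0,0,0],
    [0,0,0],
    [0,0,0],
    [0,0,0],
    [0,0,0],
    [0,0,0],
    [0,0,0],
    [0,0,0],
  ],
  offset=[
    [0.2,0.1,4],
    [0.2,0.1,8],
    [0.2,0.1,12],
    [0.2,0.1,14],
    [0.2,0.1,16],
    [0.2,0.1,17.5],
    [0.2,0.1,18.5],
    [0.2,0.1,19.5],
    [0.2,0.1,20.5],
    [0.2,0.1,20.5],
  ],
  gripper=[1,1,1,1,1,1,1,1,1,1],
)

```text
clock: 22.1
tcp_pos: [0.6414, -0.2416, 0.0153]
eef_rot: [0.989, 0.146, -0.001, -0.0]
contact_force: [0.4, 0.0, -1.1]
width: 0.997
gripper_force: 0.0
```

Call:
carry_out(
  turn=[
    [0,0,0],
    [0,0,0],
    [0,0,0],
    [0,0,0],
    [0,0,0],
    [0,0,0],
    [0,0,0],
    [0,0,0],
    [0,0,0],
    [0,0,0],
  ],
  offset=[
    [0,0,0],
    [0,0,0],
    [0,0,0],
    [0,0,0],
    [0,0,0],
    [0,0,0],
    [0,0,0],
    [0,0,0],
    [0,0,0],
    [0,0,0],
  ],
  gripper=[0.6,0.4,0.2,0,0,0,0,0,0,0],
)

```text
clock: 23.1
tcp_pos: [0.6424, -0.2418, 0.0169]
eef_rot: [0.989, 0.146, 0.0, 0.0]
contact_force: [-1.4, 0.6, 5.7]
width: 0.685
gripper_force: 30.0
```

Call:
carry_out(
  turn=[
    [0,0,0],
    [0,0,0],
    [0,0,0],
    [0,0,0],
    [0,0,0],
    [0,0,0],
    [0,0,0],
    [0,0,0],
    [0,0,0],
    [0,0,0],
  ],
  offset=[
    [0,0,-0.5],
    [0,0,-2],
    [0,0,-5],
    [0,0,-8],
    [0,0,-11],
    [0,0,-14],
    [0,0,-17],
    [0,0,-19],
    [0,0,-20],
    [0,0,-20],
  ],
  gripper=[0,0,0,0,0,0,0,0,0,0],
)

```text
clock: 24.1
tcp_pos: [0.6427, -0.2419, 0.2183]
eef_rot: [0.989, 0.146, 0.001, 0.001]
contact_force: [0.7, -0.3, -1.7]
width: 0.682
gripper_force: 30.0
```

Run:
```python
from h import *
go((.4542,-.2225),.19,-.3)
```

```text
off [-17.5   -7.29   2.77] turn z 17.052809098914352 tilt [ 2.6e-03 -9.0e-04 -1.0e+00] F [ 0.7 -0.3 -1.7] w 0.682 t 24.1
```

Call:
carry_out(
  turn=[
    [0,0,2],
    [0,0,5],
    [0,0,9],
    [0,0,13],
    [0,0,17],
    [0,0,17],
    [0,0,17],
    [0,0,17],
    [0,0,17],
    [0,0,17],
  ],
  offset=[
    [-1,-0.4,0],
    [-3,-1.2,0],
    [-6,-2.5,0],
    [-9,-3.7,0],
    [-12,-5,0],
    [-15,-6.2,0],
    [-16.8,-7,0.5],
    [-17.5,-7.3,1.5],
    [-17.5,-7.3,2.5],
    [-17.5,-7.3,2.5],
  ],
  gripper=[0,0,0,0,0,0,0,0,0,0],
)

```text
clock: 25.1
tcp_pos: [0.4529, -0.2218, 0.1893]
eef_rot: [1.0, -0.002, -0.001, -0.001]
contact_force: [1.0, 0.4, -1.3]
width: 0.678
gripper_force: 30.0
```

Run:
```python
from h import *
for i in range(4): robot.get_image("wrist")
C,im=shot("wrist","w_placeblue"); go((.4542,-.2225),.1225,-.3)
z=robot.observe()["tcp_pos"][2]-.0165+.052; 
m=mask(im,"blue");m[:100]=0;m[:,:150]=0;m[:,360:]=0;c=blob(cv2.morphologyEx(m,cv2.MORPH_CLOSE,np.ones((5,5)))); print(rect(C,c,z),cv2.boundingRect(c))
m=mask(im,"yellow");m[:100]=0;c=blob(m); print(cv2.boundingRect(c), rect(C,c,.112))
```

```text
off [-0.02  0.03  6.9 ] turn z 0.07980055482947535 tilt [ 6.e-04  2.e-04 -1.e+00] F [ 0.2 -0.2 -1.3] w 0.682 t 25.35
(array([ 0.47588795, -0.22325508], dtype=float32), np.float32(-0.16727448), array([60.2, 69.8], dtype=float32)) (194, 159, 128, 133)
(222, 140, 71, 19) (array([ 0.4986169 , -0.22312188], dtype=float32), np.float32(-89.255455), array([14.8, 60.4], dtype=float32))
```

Call:
carry_out(
  turn=[
    [0,0,0],
    [0,0,0],
    [0,0,0],
    [0,0,0],
    [0,0,0],
    [0,0,0],
    [0,0,0],
    [0,0,0],
    [0,0,0],
    [0,0,0],
  ],
  offset=[
    [0,0,1],
    [0,0,2],
    [0,0,3.5],
    [0,0,4.5],
    [0,0,5.2],
    [0,0,5.7],
    [0,0,6.1],
    [0,0,6.5],
    [0,0,6.8],
    [0,0,6.8],
  ],
  gripper=[0,0,0,0,0,0,0,0,0,0],
)

```text
clock: 26.35
tcp_pos: [0.4533, -0.2223, 0.1232]
eef_rot: [1.0, -0.002, -0.0, -0.0]
contact_force: [0.4, 0.2, -1.4]
width: 0.685
gripper_force: 30.0
```

Run:
```python
from h import *
robot.get_image("wrist"); s=robot.observe(); print(s["tcp_pos"],s["contact_force"])
```

```text
[ 0.4534702  -0.22227642  0.12342324] [-0.08850119  0.50842331 -1.6564321 ]
```

Call:
carry_out(
  turn=[
    [0,0,0],
    [0,0,0],
    [0,0,0],
    [0,0,0],
    [0,0,0],
    [0,0,0],
    [0,0,0],
    [0,0,0],
    [0,0,0],
    [0,0,0],
  ],
  offset=[
    [0,0,0],
    [0,0,0.1],
    [0,0,0.1],
    [0,0,0.2],
    [0,0,0.2],
    [0,0,0.2],
    [0,0,0.2],
    [0,0,0.2],
    [0,0,0.2],
    [0,0,0.2],
  ],
  gripper=[0,0,0,0,0,0,0,0,0,0],
)

```text
clock: 27.4
tcp_pos: [0.4538, -0.2224, 0.1228]
eef_rot: [1.0, -0.002, 0.0, 0.0]
contact_force: [-4.5, 2.0, 12.5]
width: 0.684
gripper_force: 30.0
```

Contact at 0.1228, the seated height. Release and rise.

Call:
carry_out(
  turn=[
    [0,0,0],
    [0,0,0],
    [0,0,0],
    [0,0,0],
    [0,0,0],
    [0,0,0],
    [0,0,0],
    [0,0,0],
    [0,0,0],
    [0,0,0],
  ],
  offset=[
    [0,0,-0.1],
    [0,0,-0.1],
    [0,0,-0.1],
    [0,0,-0.1],
    [0,0,-1],
    [0,0,-4],
    [0,0,-8],
    [0,0,-12],
    [0,0,-14],
    [0,0,-15],
  ],
  gripper=[0.4,0.7,1,1,1,1,1,1,1,1],
)

```text
clock: 28.4
tcp_pos: [0.4544, -0.2226, 0.2742]
eef_rot: [1.0, -0.002, 0.002, 0.001]
contact_force: [0.0, -0.1, -0.8]
width: 1.005
gripper_force: 0.0
```

Run:
```python
from h import *
for i in range(4): robot.get_image("wrist")
C,im=shot("wrist","w_blueseat"); m=mask(im,"blue");m[:100]=0;m[240:]=0;m[:,:200]=0;m[:,310:]=0
c=blob(cv2.morphologyEx(m,cv2.MORPH_CLOSE,np.ones((5,5)))); print(cv2.boundingRect(c))
for z in(.158,.164): print(z,rect(C,c,z))
it=cv2.imread("pics/top0.png")[:,:,::-1].copy(); Ct=cam("top")
m=mask(it,"white"); m2=np.zeros_like(m); m2[172:207,250:282]=m[172:207,250:282]; cl=blob(m2); print("lid",rect(Ct,cl,.012))
r=rect(Ct,cl,.012); go(r[0],.22,r[1])
s,_=None,None
Cs,si=shot("side","s_blue")
```

```text
(227, 136, 61, 97)
0.158 (array([ 0.4540848 , -0.22389461], dtype=float32), np.float32(0.8310852), array([ 58.7, 101.6], dtype=float32))
0.164 (array([ 0.4557979, -0.2238847], dtype=float32), np.float32(0.83106995), array([57.4, 99.4], dtype=float32))
lid (array([ 0.655016  , -0.03108919], dtype=float32), np.float32(-9.662514), array([ 59.4, 100.7], dtype=float32))
off [ 20.17 -19.18   4.97] turn z 9.419145507393935 tilt [-0.0023  0.001  -1.    ] F [ 0.6 -0.4 -0.1] w 1.0 t 28.65
```

View pics/s_blue.png

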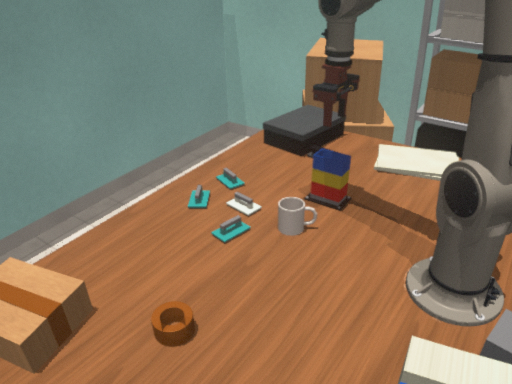

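The side view shows the red/yellow/blue tower straight at (330,178), with the white lid at (243,204). Now the lid.

Call:
carry_out(
  turn=[
    [0,0,2],
    [0,0,5],
    [0,0,8],
    [0,0,9.4],
    [0,0,9.4],
    [0,0,9.4],
    [0,0,9.4],
    [0,0,9.4],
    [0,0,9.4],
    [0,0,9.4],
  ],
  offset=[
    [3,-2.8,0],
    [6,-5.7,0],
    [9,-8.6,0],
    [12,-11.4,0],
    [15,-14.3,1],
    [18,-17.1,3],
    [20.2,-19.2,5],
    [20.2,-19.2,7],
    [20.2,-19.2,9],
    [20.2,-19.2,9],
  ],
  gripper=[1,1,1,1,1,1,1,1,1,1],
)

```text
clock: 29.7
tcp_pos: [0.6536, -0.031, 0.1767]
eef_rot: [0.996, -0.084, -0.004, 0.0]
contact_force: [-0.2, -0.3, -0.8]
width: 0.999
gripper_force: 0.0
```

Run:
```python
from h import *
for i in range(4): robot.get_image("wrist")
C,im=shot("wrist","w_lid"); print(robot.observe()["tcp_pos"])
```

```text
[ 0.65689553 -0.0312905   0.18261222]
```

View pics/w_lid.png

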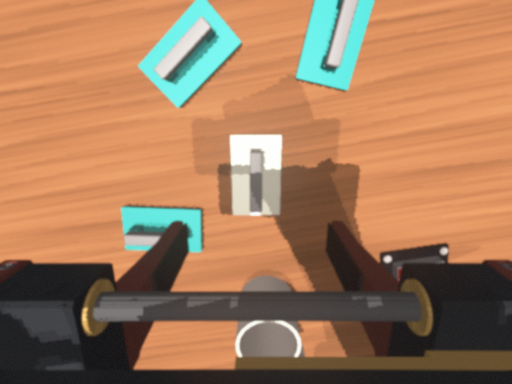

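White lid is at px (256,174). Its bar runs along the tool's x at about px (256,150..215). The teal lid's near edge is at px 203, so I descend half open.

Run:
```python
from h import *
C,im=shot("wrist"); s=cv2.cvtColor(im,cv2.COLOR_RGB2HSV)[:,:,1]
m=(s<75).astype(np.uint8)*255; m2=np.zeros_like(m); m2[125:225,215:300]=m[125:225,215:300]
c=blob(m2); print(cv2.boundingRect(c))
for z in(.008,.012,.018): r=rect(C,c,z); print(z,r)
# bar: darker grey on plate
v=im.max(2).astype(int); print(v[160,228:285],v[195,228:285])
print("bar axis",fmt(plane(C,[[256.5,150],[256.5,213]],.043)))
it=cv2.imread("pics/top0.png")[:,:,::-1].copy(); Ct=cam("top"); print("tri",fmt(tri([ray(C,centre(c)),ray(Ct,(265.3,189))])))
r=rect(C,c,.012); go(r[0],.0175,r[1])
```

```text
(229, 134, 54, 82)
0.008 (array([ 0.6542624 , -0.03002612], dtype=float32), np.float32(-9.6081085), array([ 62.9, 102.2], dtype=float32))
0.012 (array([ 0.6552189 , -0.03021059], dtype=float32), np.float32(-9.608566), array([ 62.2, 101. ], dtype=float32))
0.018 (array([ 0.6566533 , -0.03048847], dtype=float32), np.float32(-9.607475), array([61.1, 99.1], dtype=float32))
[202 206 225 246 253 254 254 254 254 254 254 254 254 254 254 254 254 254
 254 254 253 241 214 203 204 209 206 204 205 204 202 198 186 171 170 184
 213 244 253 254 254 254 254 254 254 254 254 254 254 254 254 253 243 219
 198 197 196] [147 145 148 165 200 223 228 229 229 228 229 229 229 228 228 228 228 227
 228 227 221 195 160 137 126 117 109 111 109 110 108 110 110 126 150 169
 175 177 178 177 178 176 177 178 177 177 177 176 175 176 173 164 142 122
 114 114 112]
bar axis [[ 0.691  -0.0374  0.043 ]
 [ 0.6198 -0.0253  0.043 ]]
tri [ 0.6546 -0.0315  0.001 ]
off [-0.21 -0.08 16.51] turn z -0.05744847764590588 tilt [ 1.9e-03 -1.0e-04 -1.0e+00] F [ 0.6 -0.1 -0.7] w 0.999 t 30.0
```

Call:
carry_out(
  turn=[
    [0,0,0],
    [0,0,0],
    [0,0,0],
    [0,0,0],
    [0,0,0],
    [0,0,0],
    [0,0,0],
    [0,0,0],
    [0,0,0],
    [0,0,0],
  ],
  offset=[
    [-0.2,0,1],
    [-0.2,0,4],
    [-0.2,0,7],
    [-0.2,0,10],
    [-0.2,0,12.5],
    [-0.2,0,14],
    [-0.2,0,15],
    [-0.2,0,16],
    [-0.2,0,16.4],
    [-0.2,0,16.4],
  ],
  gripper=[0,0,0,0,0,0,0,0,0,0],
)

```text
clock: 31.0
tcp_pos: [0.6544, -0.0308, 0.0174]
eef_rot: [0.996, -0.084, 0.0, 0.0]
contact_force: [-0.6, 0.0, -0.2]
width: 0.497
gripper_force: 0.0
```

Call:
carry_out(
  turn=[
    [0,0,0],
    [0,0,0],
    [0,0,0],
    [0,0,0],
    [0,0,0],
    [0,0,0],
    [0,0,0],
    [0,0,0],
    [0,0,0],
    [0,0,0],
  ],
  offset=[
    [0,0,0],
    [0,0,0],
    [0,0,0],
    [0,0,0],
    [0,0,0],
    [0,0,0],
    [0,0,0],
    [0,0,0],
    [0,0,0],
    [0,0,0],
  ],
  gripper=[-0.4,-0.7,-1,-1,-1,-1,-1,-1,-1,-1],
)

```text
clock: 32.0
tcp_pos: [0.6546, -0.0306, 0.0177]
eef_rot: [0.996, -0.084, 0.0, -0.0]
contact_force: [-0.3, 0.8, 3.5]
width: 0.157
gripper_force: 30.0
```

Call:
carry_out(
  turn=[
    [0,0,0],
    [0,0,0],
    [0,0,0],
    [0,0,0],
    [0,0,0],
    [0,0,0],
    [0,0,0],
    [0,0,0],
    [0,0,0],
    [0,0,0],
  ],
  offset=[
    [0,0,-0.5],
    [0,0,-2],
    [0,0,-5],
    [0,0,-8],
    [0,0,-11],
    [0,0,-14],
    [0,0,-17],
    [0,0,-20],
    [0,0,-22],
    [0,0,-22],
  ],
  gripper=[-1,-1,-1,-1,-1,-1,-1,-1,-1,-1],
)

```text
clock: 33.0
tcp_pos: [0.6559, -0.0307, 0.2416]
eef_rot: [0.996, -0.084, 0.003, -0.0]
contact_force: [-0.4, 0.2, -0.9]
width: 0.156
gripper_force: 30.0
```

Run:
```python
from h import *
go((.454,-.2232),.22,0)
```

```text
off [-16.69  22.37   2.04] turn z -9.655169245398667 tilt [ 6.4e-03 -2.0e-04 -1.0e+00] F [-0.4  0.2 -0.9] w 0.156 t 33.0
```

Call:
carry_out(
  turn=[
    [0,0,-1],
    [0,0,-3],
    [0,0,-6],
    [0,0,-9],
    [0,0,-9.6],
    [0,0,-9.6],
    [0,0,-9.6],
    [0,0,-9.6],
    [0,0,-9.6],
    [0,0,-9.6],
  ],
  offset=[
    [-1,1.4,0],
    [-3,4,0],
    [-6,8,0],
    [-9,12,0],
    [-12,16,0],
    [-14.5,19.4,0],
    [-16,21.4,0],
    [-16.7,22.4,0.5],
    [-16.7,22.4,1.5],
    [-16.7,22.4,1.5],
  ],
  gripper=[-1,-1,-1,-1,-1,-1,-1,-1,-1,-1],
)

```text
clock: 34.0
tcp_pos: [0.452, -0.2221, 0.2205]
eef_rot: [1.0, 0.0, -0.001, -0.001]
contact_force: [0.4, 0.5, -0.7]
width: 0.16
gripper_force: 30.0
```

Run:
```python
from h import *
for i in range(4): robot.get_image("wrist")
C,im=shot("wrist","w_placelid"); go((.454,-.2232),.1695,0)
```

```text
off [0.09 0.06 5.29] turn z 0.08117001697209503 tilt [ 4.e-04  4.e-04 -1.e+00] F [-0.6  0.3  0.4] w 0.155 t 34.25
```

View pics/w_placelid.png

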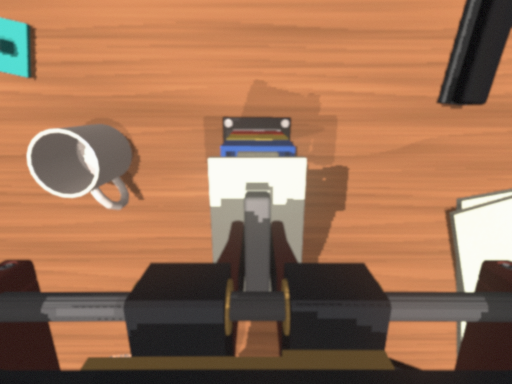

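The lid (px 208–306) is centred over the blue rim (220–296). Lowering.

Call:
carry_out(
  turn=[
    [0,0,0],
    [0,0,0],
    [0,0,0],
    [0,0,0],
    [0,0,0],
    [0,0,0],
    [0,0,0],
    [0,0,0],
    [0,0,0],
    [0,0,0],
  ],
  offset=[
    [0.1,0.05,1],
    [0.1,0.05,2],
    [0.1,0.05,3],
    [0.1,0.05,3.6],
    [0.1,0.05,4.1],
    [0.1,0.05,4.5],
    [0.1,0.05,4.8],
    [0.1,0.05,5.1],
    [0.1,0.05,5.3],
    [0.1,0.05,5.3],
  ],
  gripper=[-1,-1,-1,-1,-1,-1,-1,-1,-1,-1],
)

```text
clock: 35.25
tcp_pos: [0.4534, -0.2243, 0.1697]
eef_rot: [1.0, -0.0, 0.0, 0.0]
contact_force: [0.1, 0.6, -1.1]
width: 0.16
gripper_force: 30.0
```

Run:
```python
from h import *
robot.get_image("wrist"); s=robot.observe(); print(s["tcp_pos"],s["contact_force"])
```

```text
[ 0.45342258 -0.2242547   0.16965745] [-0.06507754 -0.13047444 -0.1502166 ]
```

At the seated height with no contact yet, so 2 mm more.

Call:
carry_out(
  turn=[
    [0,0,0],
    [0,0,0],
    [0,0,0],
    [0,0,0],
    [0,0,0],
    [0,0,0],
    [0,0,0],
    [0,0,0],
    [0,0,0],
    [0,0,0],
  ],
  offset=[
    [0,0,0.1],
    [0,0,0.1],
    [0,0,0.1],
    [0,0,0.1],
    [0,0,0.2],
    [0,0,0.2],
    [0,0,0.2],
    [0,0,0.2],
    [0,0,0.2],
    [0,0,0.2],
  ],
  gripper=[-1,-1,-1,-1,-1,-1,-1,-1,-1,-1],
)

```text
clock: 36.3
tcp_pos: [0.4538, -0.2245, 0.1695]
eef_rot: [1.0, -0.0, 0.001, 0.001]
contact_force: [-5.3, 1.8, 17.4]
width: 0.157
gripper_force: 30.0
```

Firm contact at 0.1695, so it is seated. Release half open and rise.

Call:
carry_out(
  turn=[
    [0,0,0],
    [0,0,0],
    [0,0,0],
    [0,0,0],
    [0,0,0],
    [0,0,0],
    [0,0,0],
    [0,0,0],
    [0,0,0],
    [0,0,0],
  ],
  offset=[
    [0,0,-0.15],
    [0,0,-0.15],
    [0,0,-0.15],
    [0,0,-0.15],
    [0,0,-1],
    [0,0,-3],
    [0,0,-6],
    [0,0,-9],
    [0,0,-12],
    [0,0,-13],
  ],
  gripper=[-1,-0.6,-0.3,0,0,0,0,0,0,0],
)

```text
clock: 37.3
tcp_pos: [0.4546, -0.2246, 0.301]
eef_rot: [1.0, -0.0, 0.002, 0.001]
contact_force: [0.1, -0.3, 0.3]
width: 0.501
gripper_force: 0.0
```

Run:
```python
from h import *
for i in range(4): robot.get_image("wrist")
C,im=shot("wrist"); _,si=shot("side")
a=im[100:260,170:340]; b=si[120:260,230:400]
f=lambda x:cv2.resize(x[:,:,::-1],(400,340),interpolation=cv2.INTER_CUBIC)
cv2.imwrite("pics/final.png",np.hstack([f(a),f(b)]))
s=robot.observe(); print(s["tcp_pos"],s["width"],s["clock"])
```

```text
[ 0.4522694  -0.22391193  0.29581087] 0.4971841990315033 37.6
```

View pics/final.png

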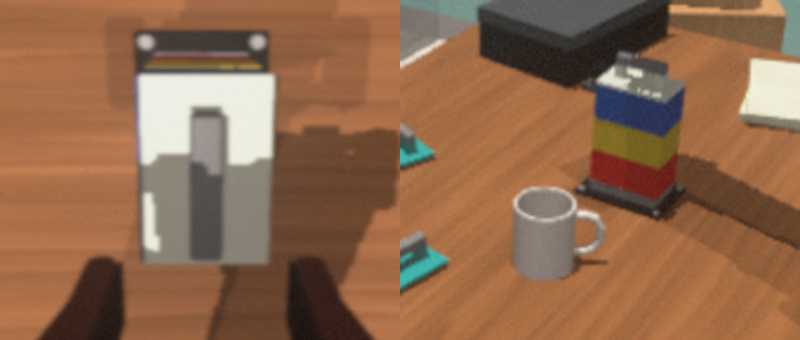

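The lid lies flat and square on the blue bin (left half at 205,170; right half at 640,75). The tower is straight and the mug is untouched.

```bash
python3 -c "
from plant import robot
print(robot.close_job())"
```

```text
the job is handed in; nothing more can be done
None
```

The tower stands on the black base (red, yellow, blue, then the white lid), each seated by the height and contact readings, and the job was handed in at about 38 s with the mug, tape roll and stapler left alone.

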